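# Swing a slate strip into line on the setting board and lock it

### The job

On the setting board, slide the long slate strip, flat on the board and still slanted, until its right-hand end (seen from the robot) bears firmly on the steel post; then, keeping that end on the post, swing the strip about it and press it gently flush along the aluminium fence, and only after that turn the cam lever until the cam bites on the strip's other end and holds it against the post. Slate edges chip: feel for every contact, never push the strip against the post, fence or cam harder than about 3 kg (30 N), do not lift or tip it, and leave everything else on the bench alone.

Things in the scene. Friction and masses are not known exactly. Their poses are not given: they have to be found in the camera images.
- strip_mid (a point): Centre (half-way up) of the only long slate strip: plain dark grey bar 260 long, 40 wide, 28 mm high, 0.5 to 0.9 kg, loose on the board, slanted 0.3 to 0.6 rad from the fence, its left end nearer the robot. Its y axis runs along it from the heel (right-hand end, by the post) to the toe, x across it towards the fence, z up.
- strip_heel (a point): Middle of the strip's heel end face, half-way up (14 mm above the board), 130 mm from strip_mid along the strip's -y. Axes as strip_mid.
- strip_toe (a point): Middle of the strip's toe end face, half-way up; 130 mm from strip_mid along +y. Axes as strip_mid.
- board: Fixed plywood setting board, 300 mm (x) by 490 mm (y), top face 18 mm above the bench. Origin on its underside, 10 mm to the right (-y) of its middle. x points away from the robot towards the fence, y to the left along the fence, z up. The fence's origin lies at x 75, y -140 mm of it. It lies turned by up to 0.2 rad.
- fence: Fixed aluminium flat-bar fence on the board, 260 x 30 mm, only 8 mm high, so fingers kept above that while holding the strip pass over it. Origin: on the face the strip lies against, at board level, on the nominal stop line of the heel. y runs left along the face (bar from -10 to 250 mm), x into the fence. Strip home: strip_heel at x -20 mm, y 0 give or take the post's setting.
- cam_bolt (a point): Rest place of the vertical turning axis of the eccentric cam clamp at the toe end, 22 mm above the board (the lever bar's mid height), 18 mm out from the fence face, 284.5 mm left of the stop line. Steel cam disc 50 mm across, 28 to 43 mm above the bench, centre 10 mm off the axis. The bolt stands on a block sprung along the fence (8 N/mm, yields to the left).
- cam_knob (a point): Centre of the upright black knob (20 mm diameter, 30 mm tall, spanning 24 to 54 mm above the bench) at the end of the cam lever, 105 mm from the bolt axis. The lever is a 12 mm round bar whose centre line is 40 mm above the bench.
- cam (a joint): Cam angle, rad; starts at 0 to 0.2. 0 = open: lever points left along the fence, turned 0.2 rad away from the robot. Grows to 1.7 as the lever turns anticlockwise from above (knob comes towards the robot). Stays where left; drag 2 N at the knob. The rim meets the toe between 0.35 and 1.1 (by the post's setting); 0.15 to 0.2 rad later it bites well, the knob's resistance having about doubled.
- post_slot (a point): Centre, at board level, of the short slot in which the upright steel stop post (16 mm diameter, 40 mm high) is bolted: 22 mm out from the fence face, 8 mm right of the stop line. The post is rigid but stands up to 3.5 mm either way along the slot (along the fence) from this centre, as the last job left it; that offset is not measured and must be felt.

How it is judged:
On the way, in this order (a step that is already met when the one before it is completed fails the run):
1. the strip's heel end bears on the post while the strip is still slanted (contact force between strip and post above 1.5 N and angle between the y axis of strip_mid and the y axis of fence, either way round above 0.15 rad), for 0.2 s.
2. swung into line: pressed flush along the fence with its heel end still on the post (gap under 2 mm; the post's axis is 8 mm behind its flank), the cam not yet touching (contact force between strip and fence above 1.5 N and y of strip_heel in the frame of post below 0.01 m and x of each of strip_heel, strip_toe in the frame of fence above -0.0218 m and contact force between strip and cam below 0.2 N), for 0.2 s.
At the end, for the whole second after the job is handed in: The strip lies flush along the fence (no gap over 1.8 mm at either end), its heel end pressed on the post (over 1 N) by the cam, which bites on its toe with more than 3 N; all at rest (contact force between strip and cam above 3 N and contact force between strip and post above 1 N and x of each of strip_heel, strip_toe in the frame of fence above -0.0218 m and linear speed of strip below 0.01 m/s and velocity of joint cam between -0.05 and 0.05 rad/s); the robot touches nothing.
It fails at once if strip forced harder than 30 N against post, fence or cam (contact force between strip and post above 30 N or contact force between strip and fence above 30 N or contact force between strip and cam above 30 N).
It fails at once if strip lifted or tipped off the board (z of strip_mid in the frame of board above 0.042 m or angle between strip_mid's own z axis and vertical above 0.15 rad).
It fails at once if a bystander is pushed more than 20 mm (distance of any of offcut, offcut2, rubstone, mallet, mug, tape, square, glue from where it was at the start of the episode above 0.02 m).
It also fails if it takes over 72 s, if anything falls off the work surface, if the arm or the gripper's body presses on something with over 40 N, if the wrist force passes 120 N, or if a joint passes its speed limit or range.

### The arm

A 6-joint arm with a two-finger parallel gripper is mounted at the origin on the work surface. World frame = base frame: x ahead of the robot, y to its left, z up, the work surface at z = 0. Lengths are in m, angles in rad, forces in N, time in s.
With the tool pointing down it reaches from about 0.375 to 0.9 m from the base axis. Payload 3.1 kg.
Tool frame: the origin (TCP) lies midway between the tips of the shut fingers; the grasp point (between the pads) lies 19 mm behind it; z points along the fingers, y is the line along which they close (so a half turn about z gives the same grasp; the last joint's range is limited). The gripper opens to 85 mm and grips with 20 to 120 N. Pads are 22 mm wide; open, the fingers measure 114 mm over their backs; the gripper's body (76 mm by 85 mm) begins 54 mm behind the grasp point. The pads swing forward as they close: fully open they stand 13 mm farther back than shut.
Start: joints at [-0.178, 0.527, 1.433, -0, 1.181, -0.178], TCP at [0.625, 0, 0.231] pointing down, gripper open.
Joint ranges: [-3.08, 3.08], [-0.75, 2.2], [0.22, 2.44], [-1.43, 4.57], [0, 2.65], [-2.85, 2.85]. Speed limits (rad/s): [2.79, 2.79, 3.14, 3.14, 3.14, 3.14].

### API

Orientations are given as a unit quaternion [x, y, z, w].
In Python, from station import manip gives the robot as it stands. The module is installed in compiled form; this text tells all that it offers.
- The arm moves only by the tool apply_moves, never from a script. Its arguments are lists of equal length, an entry for each row: "claw": the gripper's target within -1 to 1 (fully open at 1, half-way at 0, shut at -1); "travel": the shift along the tool's x, y, z scaled (see below), a list of three; "turn": the turn, a rotation vector about the tool's x, y, z scaled (see below), a list of three. In form: {"claw": [claw, ...], "travel": [[dx, dy, dz], ...], "turn": [[rx, ry, rz], ...]}. A call has 1 to 5 rows; each row is the pose to reach, as a shift and turn from the pose commanded when the call began, along the tool's axes at that moment, turning the shorter way round; what a row does not reach only later rows make up. The controller multiplies each number of a shift by 800 mm and each number of a turn by 180 degrees. A row lasts 1/12 s, in which the tool goes at most 41.7 mm and 7.16 degrees, less where a joint would pass 70% of its speed; a pose out of reach is approached as far as the arm can. A call with a number of a shift or a turn outside -1 to 1 is refused whole. A call with a gripper value outside its range is refused whole. The fingers move at their own pace and stop on an object; "newtons" is the grip in N (left out, the last holds). Time passes only in rows, so rows that repeat a pose let the fingers close. It gives the time, the measured TCP pose, the force, the opening and the grip force at its end, in the units of the state.
- manip.sense(): the state, without advancing time (a new reading comes with each control period).
- manip.snapshot(name): name is "scene" or "side" or "wrist"; returns a dict with "pixels" (384x512x3 uint8, red, green, blue), "depth" (384x512 float32, m along the optical axis (not along the pixel's ray), 0 where there is no reading), "intrinsics" (3x3 intrinsics, pixels), "R" (3x3) and "t" (3): a world point X has camera coordinates R X + t. Camera axes: x right, y down, z forward; pixel columns grow to the right and rows downward; lengths in m; the calibration is good to about 2 mm. A picture is of the moment at which its call begins.
- manip.sign_off(): hands the job in; it is judged then, once.
The state is a dict: "t": time; "q": joint angles; "qd": joint speeds; "tau": joint torques, N m; "tcp_pos": TCP position; "tool_rot": TCP orientation; "force": force on the tool from outside, world axes, zero at the start; "ft_torque": the same for the moment, N m; "finger_gap": opening from 0.0 (shut) to 1.0 (fully open); "gripper_force": force on a finger pad.
Only numpy, scipy, OpenCV 4.12 (cv2) and the standard library are available. Lean on these libraries where they do the work, as an engineer would, in place of code of your own. Each camera call takes 0.05 s, during which the arm holds its last target. There are 200 camera calls.

## Working session

There is one attempt and no reset: what is moved stays moved. The work goes in short steps, Python scripts to look and compute and a tool call to move; the robot and the scene stay as the last step left them, time stands still between calls to the robot, and variables do not carry over. Pictures are saved under pics/ and viewed, at most 10 in all, crops included, and the job is handed in when it is done.

Besides the shell and the picture viewer there is one more tool, called after "Request:" by a JSON object that holds its "api" and its "payload", one argument or row to a line. apply_moves: Moves the arm, as the interface text tells. Shifts and turns lie within -1 to 1; 1 stands for 800 mm of shift or 180 degrees of turn. Its arguments: {"type":"object","properties":{"claw":{"type":"array","items":{"type":"number"}},"travel":{"type":"array","items":{"type":"array","items":{"type":"number"}}},"turn":{"type":"array","items":{"type":"array","items":{"type":"number"}}},"newtons":{"type":"number"}},"required":["claw","travel","turn"]}

```bash
mkdir -p pics
cat > h.py <<'E'
import numpy as np, cv2
from station import manip
def save(n,f,crop=None,s=1):
    d=manip.snapshot(n); im=d["pixels"][:,:,::-1]
    np.savez(''+f+'.npz',**d)
    if crop: im=im[crop[1]:crop[3],crop[0]:crop[2]]
    cv2.imwrite('pics/'+f+'.png',cv2.resize(im,None,fx=s,fy=s)); return d
def ray(d,u,v,z):
    K,R,t=d["intrinsics"],d["R"],d["t"]; c=-R.T@t
    r=R.T@np.linalg.inv(K)@np.array([u,v,1.]); return c+r*(z-c[2])/r[2]
def proj(d,X):
    p=d["intrinsics"]@(d["R"]@np.array(X)+d["t"]); return p[:2]/p[2]
E
python3 - <<'E'
from h import *
for n in ["scene","side","wrist"]:
    d=save(n,n+'0'); print(n,-d["R"].T@d["t"])
a=[cv2.imread(f'pics/{n}0.png') for n in ["scene","side","wrist"]]
cv2.imwrite('pics/all.png',np.vstack([np.hstack([cv2.resize(a[0],(400,300)),cv2.resize(a[1],(400,300))]),np.hstack([cv2.resize(a[2],(400,300)),np.zeros((300,400,3),np.uint8)])]))
print(manip.sense())
E
```

```text
scene [0.90018485 0.59643861 0.62666475]
side [ 0.21617977 -0.27569406  0.64773401]
wrist [0.62343901 0.07472401 0.37290691]
{'t': 0.15, 'q': array([-1.78505883e-01,  5.28288566e-01,  1.43356679e+00, -9.17121847e-07,
        1.18140319e+00, -1.78461914e-01]), 'qd': array([-3.79746933e-06, -2.78458276e-03, -4.47148911e-03,  8.09413306e-04,
       -1.28240087e-03,  8.73908571e-04]), 'tau': array([ 1.17890530e-03, -4.42742836e+01, -1.78276026e+01, -2.15643640e-04,
        5.61750654e-03, -9.84718270e-06]), 'tcp_pos': array([6.24472615e-01, 1.20685535e-04, 2.30549442e-01]), 'tool_rot': array([ 7.07121958e-01,  7.07091114e-01, -4.75405096e-04, -6.83947025e-04]), 'force': array([-0.36390756,  0.13680733, -0.07338549]), 'ft_torque': array([ 0.03166923,  0.03768525, -0.01574297]), 'gripper_force': 0.0, 'finger_gap': 0.9990387849574419}
```

View pics/all.png

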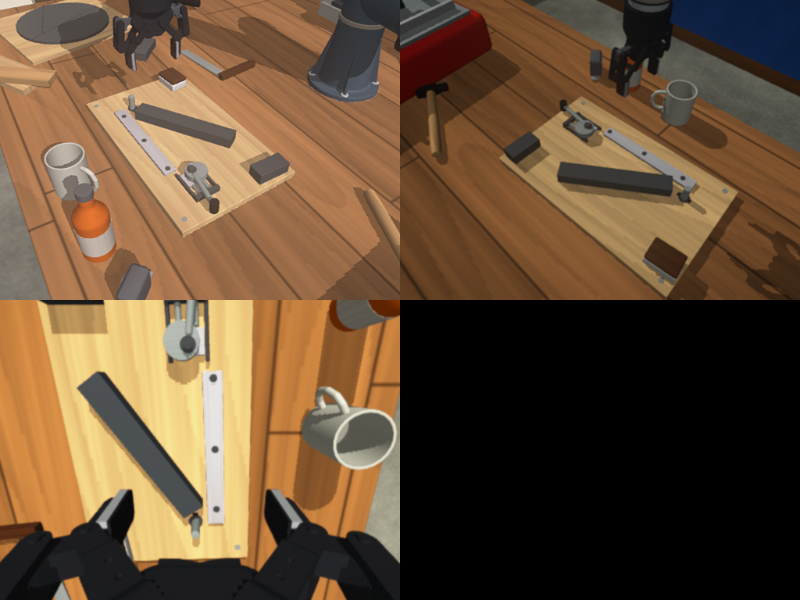

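The montage shows the strip in the wrist view (400x300 scale) running from the toe at about (90,380) to the heel at (190,510). The post is at (195,525), the fence at (213,445) and the cam at (183,340). The lever points up and out of view. Next I segment by height and colour.

Run:
```python
from h import *
for n in ["wrist","scene","side"]:
    d=dict(np.load(n+'0.npz')); D=d["depth"]; K,R,t=d["intrinsics"],d["R"],d["t"]
    v,u=np.mgrid[:384,:512]
    P=np.stack([(u-K[0,2])/K[0,0]*D,(v-K[1,2])/K[1,1]*D,D],-1).reshape(-1,3)
    W=((P-t)@R).reshape(384,512,3); z=W[...,2]
    hsv=cv2.cvtColor(d["pixels"],cv2.COLOR_RGB2HSV); S,V=hsv[...,1].astype(int),hsv[...,2].astype(int)
    ok=(D>0)&(W[...,0]>.4)&(W[...,0]<.9)&(abs(W[...,1])<.4)
    print(n,'board z',np.median(z[ok&(z>.01)&(z<.024)]))
    for name,m in [('strip',ok&(z>.041)&(z<.051)&(S<90)&(V<130)),('fence',ok&(z>.021)&(z<.031)&(S<60)&(V>120)),('post',ok&(z>.054)&(z<.064)&(S<110)),('board',ok&(z>.013)&(z<.0225)&(S>60))]:
        m=cv2.morphologyEx(m.astype(np.uint8),cv2.MORPH_OPEN,np.ones((3,3)) if name!='post' else np.ones((1,1)))
        nl,L,st,c=cv2.connectedComponentsWithStats(m)
        for i in np.argsort(-st[1:,4])[:4]+1:
            if st[i,4]<12: continue
            q=W[L==i]; (cx,cy),(w,h),a=cv2.minAreaRect((q[:,:2]*1000).astype(np.float32))
            print(name,st[i],'c',round(cx,1),round(cy,1),'wh',round(w,1),round(h,1),'a',round(a,1),'z',np.median(q[:,2]).round(4))
```

```text
wrist board z 0.017682243866226334
strip [ 100   92  159  186 7037] c 539.7 -28.4 wh 40.9 258.0 a 35.0 z 0.0456
strip [230  44  21  27 398] c 607.8 122.1 wh 21.4 22.8 a 36.7 z 0.0454
strip [450 147  22  47 292] c 865.0 0.7 wh 55.4 14.6 a 86.7 z 0.046
strip [441   0  27  33 243] c 822.3 156.8 wh 9.0 42.7 a 47.5 z 0.0461
fence [ 259   90   28  196 4374] c 647.7 -39.7 wh 29.7 259.6 a 2.6 z 0.0257
fence [251  34  11  37 280] c 624.7 129.9 wh 10.6 36.0 a 1.6 z 0.0261
fence [404 123  15  24 167] c 804.5 41.0 wh 20.8 21.8 a 39.1 z 0.0259
fence [224   7   8  19 123] c 593.9 164.1 wh 17.2 7.8 a 87.5 z 0.027
post [435 144  46  60 467] c 855.9 -4.3 wh 70.4 30.5 a 70.8 z 0.0595
post [406 139  29  59 296] c 804.5 6.2 wh 67.1 19.5 a 83.4 z 0.0592
post [449   0  37  30 293] c 826.5 154.2 wh 10.2 45.5 a 57.1 z 0.0593
post [244 293  12  12 112] c 616.2 -168.3 wh 14.4 15.6 a 0.0 z 0.0576
board [   49     0   275   334 56058] c 557.4 -35.3 wh 299.9 446.8 a 2.5 z 0.0177
board [254   2   8  32 220] c 625.8 164.8 wh 7.4 29.8 a 3.4 z 0.0178
board [426   0  21  38 197] c 819.5 161.7 wh 9.8 44.5 a 35.8 z 0.0
[... 1310 characters left out ...]
  38  38 484] c 612.4 156.8 wh 115.3 48.0 a 65.8 z 0.044
strip [351 120  18   7  66] c 868.3 13.2 wh 7.4 38.4 a 19.3 z 0.0464
fence [ 263  166  115   73 1434] c 649.3 -42.9 wh 31.1 253.0 a 2.7 z 0.0261
post [243  64  16  18 246] c 822.2 297.4 wh 61.3 36.1 a 44.2 z 0.0612
post [338 124  38  20 137] c 814.8 -7.1 wh 34.6 78.6 a 23.8 z 0.059
post [345 115  29  11 101] c 863.3 13.9 wh 17.6 60.3 a 22.6 z 0.0594
post [363 238  10   9  66] c 616.1 -170.1 wh 14.5 14.9 a 62.6 z 0.0579
board [  129   124   303   256 27615] c 557.7 -13.7 wh 301.8 490.5 a 2.5 z 0.0181
board [222 154   4   5  18] c 610.3 174.2 wh 12.0 6.4 a 45.7 z 0.0189
board [293 112   4   3  12] c 821.5 155.3 wh 3.0 7.5 a 53.3 z 0.0171
```

Run:
```python
import cv2
a=cv2.imread('pics/wrist0.png');b=cv2.imread('pics/scene0.png')
cv2.imwrite('pics/big.png',cv2.resize(__import__('numpy').hstack([a[:330,60:360],b[100:320,120:420][:220].copy().repeat(1,0) if 0 else cv2.resize(b[100:320,120:420],(450,330))]),(800,352)))
```

```text
(no output)
```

View pics/big.png

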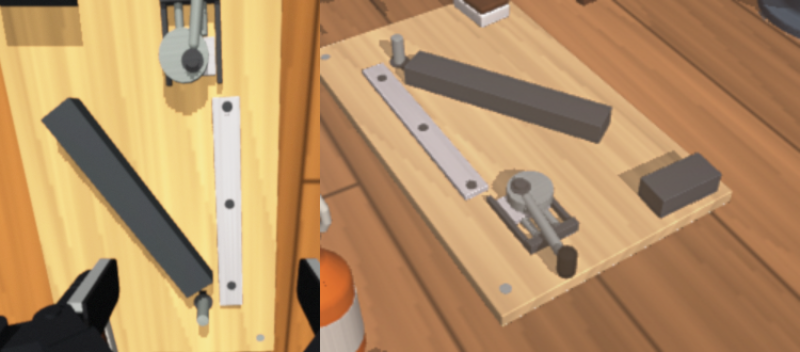

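The two pictures agree with the numbers. Heights are right (board 0.018, fence 0.026, strip 0.046, post 0.058) and so are the sizes.

| Item | Position (mm) | Angle |
|---|---|---|
| Fence origin | (639.4, -160.8) | 2.6° |
| Strip mid | (540.3, -28.7) | 35° |
| Post | about (617, -169.3) | – |

Heel to post is about 28 mm along the fence. Next I move above the strip.

Request:
{"api": "apply_moves", "payload": {
  "claw": [1,1,1,1,1],
  "travel": [
    [-0.036,-0.1056,0.1625],
    [-0.036,-0.1056,0.1625],
    [-0.036,-0.1056,0.1625],
    [-0.036,-0.1056,0.1625],
    [-0.036,-0.1056,0.1625]
  ],
  "turn": [
    [0,0,-0.1944],
    [0,0,-0.1944],
    [0,0,-0.1944],
    [0,0,-0.1944],
    [0,0,-0.1944]
  ],
  "newtons": 30
}}

```text
t: 0.57
tcp_pos: [0.5315, -0.0278, 0.0959]
tool_rot: [0.46, 0.888, -0.002, -0.009]
force: [-0.6, 0.3, 0.1]
finger_gap: 1.0
gripper_force: 0.0
```

Request:
{"api": "apply_moves", "payload": {
  "claw": [1,1],
  "travel": [
    [0,0,0],
    [0,0,0]
  ],
  "turn": [
    [0,0,0],
    [0,0,0]
  ]
}}

```text
t: 0.73
tcp_pos: [0.5412, -0.029, 0.1013]
tool_rot: [0.463, 0.886, 0.0, 0.0]
force: [1.0, 0.1, 1.0]
finger_gap: 1.001
gripper_force: 0.0
```

Request:
{"api": "apply_moves", "payload": {
  "claw": [1,1,1,1],
  "travel": [
    [0,0,0.04],
    [0,0,0.08],
    [0,0,0.0875],
    [0,0,0.0875]
  ],
  "turn": [
    [0,0,0],
    [0,0,0],
    [0,0,0],
    [0,0,0]
  ]
}}

```text
t: 1.07
tcp_pos: [0.5403, -0.0285, 0.0303]
tool_rot: [0.462, 0.887, -0.0, -0.001]
force: [0.1, 0.3, -0.6]
finger_gap: 0.998
gripper_force: 0.0
```

Request:
{"api": "apply_moves", "payload": {
  "claw": [-1,-1,-1,-1,-1],
  "travel": [
    [0,0,0],
    [0,0,0],
    [0,0,0],
    [0,0,0],
    [0,0,0]
  ],
  "turn": [
    [0,0,0],
    [0,0,0],
    [0,0,0],
    [0,0,0],
    [0,0,0]
  ],
  "newtons": 30
}}

```text
t: 1.48
tcp_pos: [0.5415, -0.029, 0.033]
tool_rot: [0.462, 0.887, 0.0, 0.001]
force: [-0.5, -0.2, 6.4]
finger_gap: 0.462
gripper_force: 31.6
```

Request:
{"api": "apply_moves", "payload": {
  "claw": [-1,-1,-1,-1,-1],
  "travel": [
    [0,0,0],
    [0,0,0],
    [0,0,0],
    [0,0,0],
    [0,0,0]
  ],
  "turn": [
    [0,0,0],
    [0,0,0],
    [0,0,0],
    [0,0,0],
    [0,0,0]
  ]
}}

```text
t: 1.9
tcp_pos: [0.5415, -0.029, 0.033]
tool_rot: [0.462, 0.887, 0.0, 0.001]
force: [-0.1, -0.0, 6.1]
finger_gap: 0.458
gripper_force: 31.6
```

Run:
```python
from h import *
s=manip.sense(); print(s['t'],s['tcp_pos'],s['force'],s['ft_torque'],s['finger_gap'],s['gripper_force'],s['tool_rot'])
save("side","side1",(130,80,390,290),3)
```

```text
1.9 [ 0.54146779 -0.02900967  0.0329748 ] [-0.11799935 -0.00796772  6.13203218] [-0.07342105  0.17759688  0.02562124] 0.4576859699450932 31.572960019111633 [4.61910481e-01 8.86925377e-01 3.17612325e-04 1.40795972e-03]
```

View pics/side1.png

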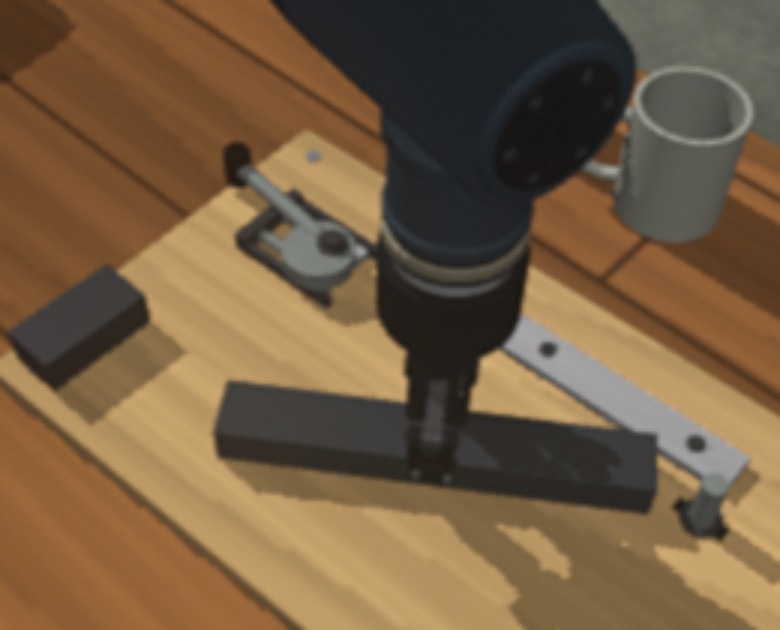

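The strip is gripped (gap 39 mm) at its middle, the knob is at crop pixel (237,160), and the heel is clear of the post at (705,500). I relieve the 6 N down-force and slide about 21 mm along the fence towards the post.

Request:
{"api": "apply_moves", "payload": {
  "claw": [-1,-1,-1,-1,-1],
  "travel": [
    [0,0,-0.0025],
    [-0.005,-0.0043,-0.0025],
    [-0.0103,-0.0087,-0.0025],
    [-0.0155,-0.013,-0.0025],
    [-0.0206,-0.0174,-0.0025]
  ],
  "turn": [
    [0,0,0],
    [0,0,0],
    [0,0,0],
    [0,0,0],
    [0,0,0]
  ]
}}

```text
t: 2.37
tcp_pos: [0.5384, -0.0508, 0.0331]
tool_rot: [0.462, 0.887, -0.0, -0.0]
force: [0.3, 0.7, -5.0]
finger_gap: 0.455
gripper_force: 31.6
```

Request:
{"api": "apply_moves", "payload": {
  "claw": [-1,-1,-1],
  "travel": [
    [0,0,0],
    [0,0,0],
    [0,0,0]
  ],
  "turn": [
    [0,0,0],
    [0,0,0],
    [0,0,0]
  ]
}}

```text
t: 2.62
tcp_pos: [0.5384, -0.0505, 0.0331]
tool_rot: [0.462, 0.887, -0.0, -0.0]
force: [0.1, 0.2, -5.6]
finger_gap: 0.461
gripper_force: 31.4
```

```bash
cat >> h.py <<'E'
def top(n,f):  # strip top, edge-fitted in the named view
    d=manip.snapshot(n); np.savez(''+f+'.npz',**d); D=d["depth"]; K,R,t=d["intrinsics"],d["R"],d["t"]
    v,u=np.mgrid[:384,:512]
    P=np.stack([(u-K[0,2])/K[0,0]*D,(v-K[1,2])/K[1,1]*D,D],-1).reshape(-1,3)
    W=((P-t)@R).reshape(384,512,3); hsv=cv2.cvtColor(d["pixels"],cv2.COLOR_RGB2HSV)
    m=(D>0)&(abs(W[...,2]-.046)<.006)&(hsv[...,1]<110)&(hsv[...,2]<140)&(abs(W[...,0]-.57)<.14)&(W[...,1]>-.2)&(W[...,1]<.11)
    (c,wh,a)=cv2.minAreaRect((W[m][:,:2]*1000).astype(np.float32)); return np.round([*c,*wh,a],1),m
E
python3 - <<'E'
from h import *
s=manip.sense(); print(s['t'],s['tcp_pos'],s['force'],s['ft_torque'],s['finger_gap'])
print(top("side","s2")[0],top("scene","c2")[0],top("wrist","w2")[0])
E
```

```text
2.6167 [ 0.53836235 -0.0505142   0.0330645 ] [ 0.10014986  0.22101607 -5.55717046] [-0.01907963 -0.11517569 -0.03720721] 0.4612209209066706
[526.  -44.6 189.2 301.6   2.9] [539.2 -35.8 166.2 281.5   3.4] [516.  -68.6 244.9 125.6  88.4]
```

Request:
{"api": "apply_moves", "payload": {
  "claw": [-1,-1,-1,-1,-1],
  "travel": [
    [0,0,0.0009],
    [-0.0011,-0.0007,0.0009],
    [-0.0022,-0.0014,0.0009],
    [-0.0032,-0.002,0.0009],
    [-0.0032,-0.002,0.0009]
  ],
  "turn": [
    [0,0,0],
    [0,0,0],
    [0,0,0],
    [0,0,0],
    [0,0,0]
  ]
}}

```text
t: 3.18
tcp_pos: [0.5388, -0.0529, 0.033]
tool_rot: [0.462, 0.887, 0.0, 0.0]
force: [-1.5, 4.5, 2.1]
finger_gap: 0.457
gripper_force: 32.3
```

Request:
{"api": "apply_moves", "payload": {
  "claw": [-1,-1,-1,-1],
  "travel": [
    [-0.0005,-0.0003,0],
    [-0.0011,-0.0007,0],
    [-0.0016,-0.001,0],
    [-0.0016,-0.001,0]
  ],
  "turn": [
    [0,0,0],
    [0,0,0],
    [0,0,0],
    [0,0,0]
  ]
}}

```text
t: 3.52
tcp_pos: [0.5389, -0.0545, 0.033]
tool_rot: [0.462, 0.887, 0.0, 0.0]
force: [-0.3, 5.2, 4.5]
finger_gap: 0.458
gripper_force: 32.5
```

Request:
{"api": "apply_moves", "payload": {
  "claw": [-1,-1,-1,-1,-1],
  "travel": [
    [0,0,-0.0011],
    [-0.0005,-0.0003,-0.0011],
    [-0.0011,-0.0007,-0.0011],
    [-0.0011,-0.0007,-0.0011],
    [-0.0011,-0.0007,-0.0011]
  ],
  "turn": [
    [0,0,0],
    [0,0,0],
    [0,0,0],
    [0,0,0],
    [0,0,0]
  ]
}}

```text
t: 3.93
tcp_pos: [0.5388, -0.0563, 0.0331]
tool_rot: [0.462, 0.887, -0.0, -0.0]
force: [-0.7, 0.8, -5.2]
finger_gap: 0.458
gripper_force: 31.4
```

Run:
```python
from h import *
s=manip.sense(); print(s['t'],s['tcp_pos'],s['force'],s['ft_torque'])
a=save("side","side3",(300,180,400,260),4); b=save("scene","scene3",(140,100,240,180),4)
cv2.imwrite('pics/ab3.png',np.hstack([cv2.imread('pics/side3.png'),cv2.imread('pics/scene3.png')]))
```

```text
3.9333 [ 0.53883235 -0.05629449  0.03307644] [-0.66320743  0.78709331 -5.18297308] [-0.03973569 -0.02819119  0.05214344]
```

View pics/ab3.png

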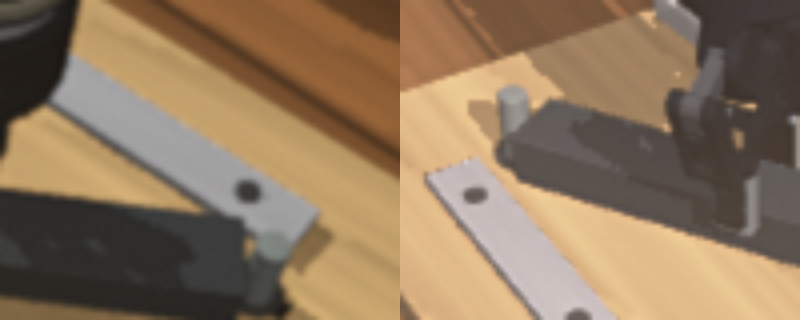

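The heel now sits right by the post (left pane around (245,265), right pane around (510,150)). The fence is clear, and the force direction (-0.66, 0.79) points along the strip, so contact is just starting. I press 1 mm more.

Request:
{"api": "apply_moves", "payload": {
  "claw": [-1,-1,-1,-1,-1],
  "travel": [
    [-0.0005,-0.0003,0],
    [-0.0011,-0.0007,0],
    [-0.0011,-0.0007,0],
    [-0.0011,-0.0007,0],
    [-0.0011,-0.0007,0]
  ],
  "turn": [
    [0,0,0],
    [0,0,0],
    [0,0,0],
    [0,0,0],
    [0,0,0]
  ]
}}

```text
t: 4.45
tcp_pos: [0.5388, -0.0569, 0.0334]
tool_rot: [0.462, 0.887, -0.0, -0.0]
force: [0.5, 0.1, -5.3]
finger_gap: 0.46
gripper_force: 31.4
```

Request:
{"api": "apply_moves", "payload": {
  "claw": [-1,-1,-1,-1,-1],
  "travel": [
    [-0.0005,-0.0003,0.0003],
    [-0.0011,-0.0007,0.0003],
    [-0.0016,-0.001,0.0003],
    [-0.0016,-0.001,0.0003],
    [-0.0016,-0.001,0.0003]
  ],
  "turn": [
    [0,0,0],
    [0,0,0],
    [0,0,0],
    [0,0,0],
    [0,0,0]
  ]
}}

```text
t: 4.87
tcp_pos: [0.5385, -0.0579, 0.0332]
tool_rot: [0.462, 0.887, 0.0, -0.001]
force: [-0.7, 2.8, -5.7]
finger_gap: 0.455
gripper_force: 31.4
```

```bash
python3 -c "
from h import *
s=manip.sense(); print(s['t'],s['tcp_pos'],s['force'],s['ft_torque'])"
```

```text
4.8667 [ 0.53848824 -0.05788095  0.0331617 ] [-0.69856551  2.75548425 -5.68404942] [0.42774492 0.06111796 0.12590292]
```

Request:
{"api": "apply_moves", "payload": {
  "claw": [-1,-1,-1,-1,-1],
  "travel": [
    [-0.0005,-0.0003,0],
    [-0.0009,-0.0006,0],
    [-0.0009,-0.0006,0],
    [-0.0009,-0.0006,0],
    [-0.0009,-0.0006,0]
  ],
  "turn": [
    [0,0,0],
    [0,0,0],
    [0,0,0],
    [0,0,0],
    [0,0,0]
  ]
}}

```text
t: 5.28
tcp_pos: [0.5381, -0.0582, 0.0331]
tool_rot: [0.461, 0.887, 0.0, -0.001]
force: [-0.6, 4.3, -4.9]
finger_gap: 0.456
gripper_force: 31.5
```

```bash
python3 -c "
from h import *
s=manip.sense(); print(s['t'],s['tcp_pos'],s['force'],s['ft_torque'],s['tool_rot'])"
```

```text
5.2833 [ 0.53814009 -0.05817208  0.03309021] [-0.64556762  4.31570179 -4.85920386] [0.8563623  0.00133485 0.34919503] [ 4.61426455e-01  8.87177801e-01  1.58562949e-04 -1.07250752e-03]
```

Firm heel contact is confirmed: 4.3 N, the TCP has stopped advancing, and the slant is still 32°. Next I work out the arc about the post.

```bash
cat > arc.py <<'E'
import numpy as np, sys
f=2.6; 
def rows(th0,s0,ths,ss,dy=0,L=137):
    w=lambda t,s:(lambda a:L*np.array([-np.sin(a),np.cos(a)])+s*np.array([np.cos(a),np.sin(a)]))(np.radians(t+f))
    a=np.radians(th0+f); ty=np.array([np.cos(a),np.sin(a)]); tx=np.array([-np.sin(a),np.cos(a)])
    for t,s in zip(ths,ss):
        d=(w(t,s)-w(th0,s0)); print(t,'travel',np.round([d@tx/800,d@ty/800],4),'turn',round((th0-t)/180,4))
if __name__=="__main__":
    rows(32.4,-1.3,[28,24,20,16,16],[-1.3,-1,-.6,-.3,-.3]); print(); rows(16,-.3,[12,8,5,3,3],[0,.3,.6,.8,.8])
E
python3 arc.py
```

```text
28 travel [-0.0004  0.0131] turn 0.0244
24 travel [-0.0017  0.0254] turn 0.0467
20 travel [-0.0038  0.0377] turn 0.0689
16 travel [-0.0069  0.0496] turn 0.0911
16 travel [-0.0069  0.0496] turn 0.0911

12 travel [-0.0004  0.0123] turn 0.0222
8 travel [-0.0017  0.0246] turn 0.0444
5 travel [-0.0033  0.0338] turn 0.0611
3 travel [-0.0046  0.0399] turn 0.0722
3 travel [-0.0046  0.0399] turn 0.0722
```

Request:
{"api": "apply_moves", "payload": {
  "claw": [-1,-1,-1,-1,-1],
  "travel": [
    [-0.0004,0.0131,0],
    [-0.0017,0.0254,0],
    [-0.0038,0.0377,0],
    [-0.0069,0.0496,0],
    [-0.0069,0.0496,0]
  ],
  "turn": [
    [0,0,0.0244],
    [0,0,0.0467],
    [0,0,0.0689],
    [0,0,0.0911],
    [0,0,0.0911]
  ]
}}

```text
t: 5.7
tcp_pos: [0.5745, -0.0397, 0.0331]
tool_rot: [0.585, 0.811, 0.0, -0.001]
force: [-2.4, 3.2, -5.1]
finger_gap: 0.459
gripper_force: 31.6
```

```bash
python3 -c "
from h import *
s=manip.sense(); print(s['t'],s['tcp_pos'],s['force'],s['ft_torque'],s['tool_rot'])"
```

```text
5.7 [ 0.57449156 -0.03974174  0.03310168] [-2.40938495  3.23882643 -5.0679207 ] [ 0.5437251  0.3280294 -0.1410416] [ 5.85035170e-01  8.11006952e-01  2.08721526e-04 -1.23736395e-03]
```

Request:
{"api": "apply_moves", "payload": {
  "claw": [-1,-1,-1,-1,-1],
  "travel": [
    [-0.0004,0.0123,0],
    [-0.0017,0.0246,0],
    [-0.0033,0.0338,0],
    [-0.0046,0.0399,0],
    [-0.0046,0.0399,0]
  ],
  "turn": [
    [0,0,0.0222],
    [0,0,0.0444],
    [0,0,0.0611],
    [0,0,0.0722],
    [0,0,0.0722]
  ]
}}

```text
t: 6.12
tcp_pos: [0.6056, -0.0333, 0.0331]
tool_rot: [0.673, 0.74, 0.0, -0.001]
force: [-0.7, 5.4, -1.9]
finger_gap: 0.459
gripper_force: 31.8
```

Run:
```python
from h import *
s=manip.sense(); print(s['t'],s['tcp_pos'],s['force'],s['ft_torque'],s['tool_rot'])
d=save("wrist","w4",(60,20,360,300),2)
import arc; arc.rows(3,.8,[2,1,0],[1,1.2,1.4])
```

```text
6.1167 [ 0.60560513 -0.03332509  0.03308762] [-0.7493574   5.39581019 -1.90552025] [ 0.74949679  0.22894378 -0.36996267] [ 6.72564157e-01  7.40037832e-01  1.85540772e-04 -1.19471533e-03]
2 travel [-0.      0.0032] turn 0.0056
1 travel [-0.0002  0.0065] turn 0.0111
0 travel [-0.0003  0.0097] turn 0.0167
```

View pics/w4.png

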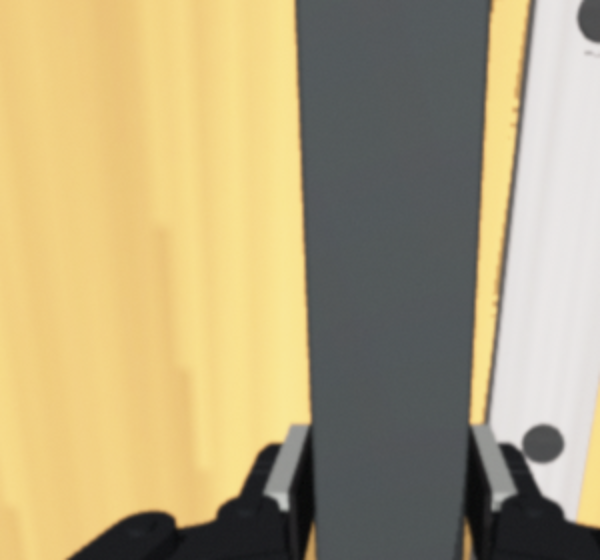

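The wrist view shows the strip with a narrow wedge gap to the fence face, from about (485,400) to (515,20) in the crop. The fingers are over the fence and clear of it. Next I turn to 0.7° and then creep in.

Request:
{"api": "apply_moves", "payload": {
  "claw": [-1,-1,-1,-1,-1],
  "travel": [
    [0,0.0025,0],
    [0,0.005,0],
    [-0.0002,0.007,0],
    [-0.0002,0.0075,0],
    [-0.0002,0.0075,0]
  ],
  "turn": [
    [0,0,0.0045],
    [0,0,0.009],
    [0,0,0.0125],
    [0,0,0.0128],
    [0,0,0.0128]
  ]
}}

```text
t: 6.58
tcp_pos: [0.6105, -0.033, 0.0331]
tool_rot: [0.687, 0.727, -0.0, -0.002]
force: [-2.2, 5.2, -1.2]
finger_gap: 0.459
gripper_force: 31.9
```

Run:
```python
from h import *
s=manip.sense(); print(s['t'],s['tcp_pos'],s['force'],s['ft_torque'],s['tool_rot'])
```

```text
6.5833 [ 0.61049055 -0.0329872   0.03311501] [-2.17024351  5.22865763 -1.2041462 ] [ 0.69310029  0.35895206 -0.25501239] [ 6.86695761e-01  7.26942976e-01 -2.80425196e-04 -1.66236652e-03]
```

Request:
{"api": "apply_moves", "payload": {
  "claw": [-1,-1,-1,-1,-1],
  "travel": [
    [0,0.001,0],
    [0,0.002,0],
    [0,0.0028,0],
    [0,0.0028,0],
    [0,0.0028,0]
  ],
  "turn": [
    [0,0,0.0015],
    [0,0,0.003],
    [0,0,0.0037],
    [0,0,0.0037],
    [0,0,0.0037]
  ]
}}

```text
t: 7.0
tcp_pos: [0.612, -0.0329, 0.0331]
tool_rot: [0.691, 0.723, -0.001, -0.002]
force: [-4.2, 4.3, -0.7]
finger_gap: 0.457
gripper_force: 32.0
```

Run:
```python
from h import *
s=manip.sense(); print(s['t'],s['tcp_pos'],s['force'],s['ft_torque'],s['tool_rot'])
```

```text
7.0 [ 0.61202333 -0.03290347  0.03312875] [-4.21963737  4.32237689 -0.74300149] [ 0.63896083  0.61988156 -0.2448157 ] [ 0.69072985  0.72310924 -0.00079595 -0.00216102]
```

Request:
{"api": "apply_moves", "payload": {
  "claw": [-1,-1,-1,-1,-1],
  "travel": [
    [0,0.0006,-0.0003],
    [0,0.0012,-0.0006],
    [0,0.0018,-0.0006],
    [0,0.0018,-0.0006],
    [0,0.0018,-0.0006]
  ],
  "turn": [
    [0,0,0],
    [0,0,0],
    [0,0,0],
    [0,0,0],
    [0,0,0]
  ]
}}

```text
t: 7.42
tcp_pos: [0.6132, -0.0328, 0.0332]
tool_rot: [0.691, 0.723, -0.001, -0.002]
force: [-4.4, 4.0, -2.9]
finger_gap: 0.456
gripper_force: 31.8
```

Run:
```python
from h import *
s=manip.sense(); print(s['t'],s['tcp_pos'],s['force'],s['ft_torque'],s['tool_rot'])
```

```text
7.4167 [ 0.61320806 -0.03282389  0.03317143] [-4.39468467  3.99082493 -2.89351056] [ 0.59074167  0.62949244 -0.33450831] [ 0.69079315  0.72304744 -0.00103416 -0.00248079]
```

Request:
{"api": "apply_moves", "payload": {
  "claw": [-1,-1,-1,-1,-1],
  "travel": [
    [0,0.0006,0],
    [0,0.0012,0],
    [0,0.0018,0],
    [0,0.0018,0],
    [0,0.0018,0]
  ],
  "turn": [
    [0,0,0],
    [0,0,0],
    [0,0,0],
    [0,0,0],
    [0,0,0]
  ]
}}

```text
t: 7.83
tcp_pos: [0.6134, -0.0328, 0.0332]
tool_rot: [0.691, 0.723, -0.002, -0.003]
force: [-6.0, 2.8, -0.8]
finger_gap: 0.455
gripper_force: 32.0
```

Run:
```python
from h import *
s=manip.sense(); print(s['t'],s['tcp_pos'],s['force'],s['ft_torque'],s['tool_rot'])
```

```text
7.8333 [ 0.61335719 -0.03284795  0.03321311] [-5.97784311  2.81474777 -0.76769418] [ 0.46453658  1.03724663 -0.32243233] [ 0.69059864  0.72322703 -0.00201753 -0.00348126]
```

The TCP has stopped (0.15 mm of 1.44) at fence x about -20.2, so it is in fence contact. I press a little more so it seats flush.

Request:
{"api": "apply_moves", "payload": {
  "claw": [-1,-1,-1,-1,-1],
  "travel": [
    [-0.0003,0.0006,0],
    [-0.0006,0.0012,0],
    [-0.0006,0.0018,0],
    [-0.0006,0.0018,0],
    [-0.0006,0.0018,0]
  ],
  "turn": [
    [0,0,0],
    [0,0,0],
    [0,0,0],
    [0,0,0],
    [0,0,0]
  ]
}}

```text
t: 8.25
tcp_pos: [0.6135, -0.0328, 0.0333]
tool_rot: [0.69, 0.723, -0.003, -0.005]
force: [-8.5, 4.1, 1.9]
finger_gap: 0.456
gripper_force: 32.3
```

Run:
```python
from h import *
s=manip.sense(); print(s['t'],s['tcp_pos'],s['force'],s['ft_torque'],s['tool_rot'])
a=save("scene","scene5",(130,90,260,240),3); b=save("wrist","w5",(100,0,360,300),1.5)
A,B=cv2.imread('pics/scene5.png'),cv2.imread('pics/w5.png')
cv2.imwrite('pics/ab5.png',np.hstack([A,B[:450]]))
```

```text
8.25 [ 0.61346074 -0.03282363  0.03325773] [-8.45753484  4.11994195  1.93686629] [ 0.55314912  1.36252725 -0.17782305] [ 0.69049895  0.72331213 -0.00278581 -0.00479613]
```

View pics/ab5.png

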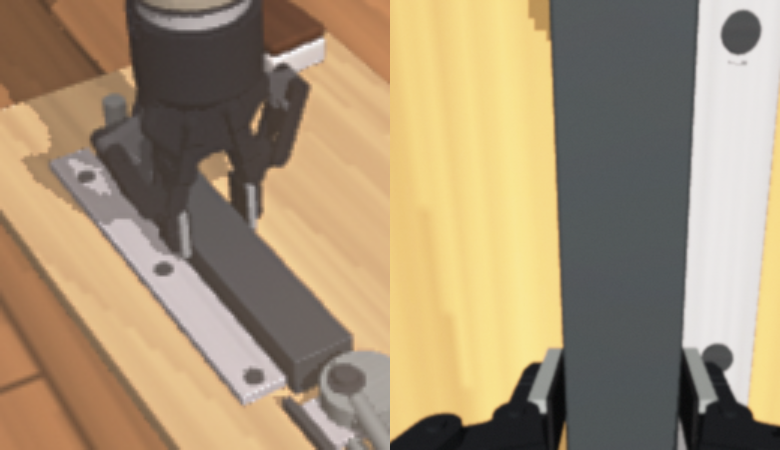

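The strip lies flush on the fence along its length (right pane edge at x about 690, no gap; left pane, the toe clears the cam at (320,370)). The force is about 8 N on the fence and 4 N on the post. I ease the preload, open, and rise.

Request:
{"api": "apply_moves", "payload": {
  "claw": [-1,-1,-1],
  "travel": [
    [0,-0.001,0.0005],
    [0,-0.002,0.0008],
    [0,-0.002,0.0008]
  ],
  "turn": [
    [0,0,0],
    [0,0,0],
    [0,0,0]
  ]
}}

```text
t: 8.6
tcp_pos: [0.6134, -0.0329, 0.0332]
tool_rot: [0.691, 0.723, -0.002, -0.003]
force: [-6.3, 4.9, 2.2]
finger_gap: 0.463
gripper_force: 32.3
```

Request:
{"api": "apply_moves", "payload": {
  "claw": [1,1,1,1,1],
  "travel": [
    [0,0,0],
    [0,0,0],
    [0,0,0],
    [0,0,0],
    [0,0,0]
  ],
  "turn": [
    [0,0,0],
    [0,0,0],
    [0,0,0],
    [0,0,0],
    [0,0,0]
  ]
}}

```text
t: 9.02
tcp_pos: [0.618, -0.0347, 0.0336]
tool_rot: [0.691, 0.723, 0.0, 0.001]
force: [-0.3, -0.1, -0.3]
finger_gap: 1.002
gripper_force: 0.0
```

Request:
{"api": "apply_moves", "payload": {
  "claw": [1,1,1,1,1],
  "travel": [
    [0,0,-0.02],
    [0,0,-0.06],
    [0,0,-0.11],
    [0,0,-0.15],
    [0,0,-0.15]
  ],
  "turn": [
    [0,0,0],
    [0,0,0],
    [0,0,0],
    [0,0,0],
    [0,0,0]
  ]
}}

```text
t: 9.43
tcp_pos: [0.6222, -0.0354, 0.1605]
tool_rot: [0.691, 0.723, 0.004, 0.007]
force: [-0.0, -1.4, 0.6]
finger_gap: 1.001
gripper_force: 0.0
```

Run:
```python
from h import *
s=manip.sense(); print(s['t'],s['tcp_pos'],s['force'],s['tool_rot'])
for n in ["wrist","scene","side"]:
    d=manip.snapshot(n); np.savez(n+'6.npz',**d); D=d["depth"]; K,R,t=d["intrinsics"],d["R"],d["t"]
    cv2.imwrite(f'pics/{n}6.png',d["pixels"][:,:,::-1])
    v,u=np.mgrid[:384,:512]
    P=np.stack([(u-K[0,2])/K[0,0]*D,(v-K[1,2])/K[1,1]*D,D],-1).reshape(-1,3)
    W=((P-t)@R).reshape(384,512,3); z=W[...,2]
    hsv=cv2.cvtColor(d["pixels"],cv2.COLOR_RGB2HSV); S,V=hsv[...,1].astype(int),hsv[...,2].astype(int)
    ok=(D>0)&(W[...,0]>.4)&(W[...,0]<.75)&(abs(W[...,1])<.3)
    for name,m in [('strip',ok&(z>.041)&(z<.051)&(S<90)&(V<130)),('fence',ok&(z>.021)&(z<.031)&(S<60)&(V>120)),('knob',ok&(z>.05)&(z<.06)&(V<90)&(W[...,1]>.14)&(W[...,1]<.26))]:
        m=cv2.morphologyEx(m.astype(np.uint8),cv2.MORPH_OPEN,np.ones((2,2)))
        nl,L,st,c=cv2.connectedComponentsWithStats(m)
        for i in np.argsort(-st[1:,4])[:1 if name!='knob' else 3]+1:
            q=W[L==i]; (cx,cy),(w,h),a=cv2.minAreaRect((q[:,:2]*1000).astype(np.float32))
            print(n,name,st[i],'c',round(cx,1),round(cy,1),'wh',round(w,1),round(h,1),'a',round(a,1),'z',np.median(q[:,2]).round(4))
```

```text
9.4333 [ 0.62217301 -0.03535715  0.16050985] [-0.00300669 -1.3576812   0.58153005] [0.69055549 0.723239   0.00377202 0.00665043]
wrist strip [  219    27    49   281 11707] c 614.3 -45.0 wh 42.0 294.4 a 2.2 z 0.0457
wrist fence [ 265   46   36  251 7010] c 642.1 -44.3 wh 45.8 266.2 a 2.6 z 0.0257
scene strip [ 162  129   86   85 2034] c 706.3 234.3 wh 811.3 128.9 a 70.9 z 0.0465
scene fence [ 148  140   78   85 1522] c 729.8 227.4 wh 805.4 111.3 a 73.1 z 0.0266
scene knob [269 255  12  11 102] c 621.5 229.7 wh 15.2 16.2 a 24.1 z 0.0537
side strip [ 244  163  127   89 2627] c 491.0 -160.8 wh 552.3 223.1 a 44.7 z 0.046
side fence [268 164 113  77 784] c 502.3 -175.2 wh 568.6 210.7 a 39.7 z 0.0262
side knob [205 128   9   7  53] c 638.5 238.1 wh 67.7 15.2 a 34.2 z 0.0527
```

Request:
{"api": "apply_moves", "payload": {
  "claw": [-1,-1,-1,-1,-1],
  "travel": [
    [0.04,0.008,0],
    [0.09,0.018,0],
    [0.14,0.028,0],
    [0.185,0.037,0],
    [0.22,0.044,0]
  ],
  "turn": [
    [0,0,0],
    [0,0,0],
    [0,0,0],
    [0,0,0],
    [0,0,0]
  ]
}}

```text
t: 10.0
tcp_pos: [0.6428, 0.146, 0.1505]
tool_rot: [0.69, 0.724, -0.001, -0.002]
force: [-0.4, -0.1, -0.3]
finger_gap: 0.303
gripper_force: 0.0
```

Request:
{"api": "apply_moves", "payload": {
  "claw": [-1,-1,-1,-1,-1],
  "travel": [
    [0.04,0.008,0],
    [0.08,0.016,0],
    [0.1,0.02,0],
    [0.1,0.02,0],
    [0.1,0.02,0]
  ],
  "turn": [
    [0,0,0],
    [0,0,0],
    [0,0,0],
    [0,0,0],
    [0,0,0]
  ]
}}

```text
t: 10.42
tcp_pos: [0.6553, 0.2241, 0.1511]
tool_rot: [0.69, 0.724, -0.002, -0.001]
force: [1.5, -0.5, -0.6]
finger_gap: -0.0
gripper_force: 0.0
```

Run:
```python
from h import *
s=manip.sense(); print(s['t'],s['tcp_pos'],s['force'],s['tool_rot'],s['finger_gap'])
d=dict(np.load('wrist6.npz')); D=d["depth"]; K,R,t=d["intrinsics"],d["R"],d["t"]
hsv=cv2.cvtColor(d["pixels"],cv2.COLOR_RGB2HSV); S,V=hsv[...,1].astype(int),hsv[...,2].astype(int)
v,u=np.mgrid[:384,:512]
P=np.stack([(u-K[0,2])/K[0,0]*D,(v-K[1,2])/K[1,1]*D,D],-1).reshape(-1,3); W=((P-t)@R).reshape(384,512,3)
q=W[(abs(W[...,2]-.046)<.004)&(S<90)&(V<130)][:,:2]*1000-[639.4,-160.8]; a=np.radians(2.6)
f=q@np.array([[np.cos(a),-np.sin(a)],[np.sin(a),np.cos(a)]])
for y in range(10,270,25):
    r=f[(abs(f[:,1]-y)<6)&(abs(f[:,0]+20)<28),0]
    if len(r)>20: print(y,np.percentile(r,[2,50,98]).round(1))
r=f[(abs(f[:,0]+20)<12)&(f[:,1]>-12)&(f[:,1]<275),1]; print(np.percentile(r,[.3,99.7]))
```

```text
10.4167 [0.65532651 0.2241037  0.15110022] [ 1.48077462 -0.51741027 -0.6200416 ] [ 6.89995839e-01  7.23811104e-01 -1.66855013e-03 -6.66817458e-04] -0.00048223969990027844
10 [-39.9 -21.   -2. ]
35 [-39.7 -21.7  -2.3]
60 [-40.5 -21.6  -2.5]
85 [-39.8 -21.3  -2.7]
110 [-39.9 -21.1  -2. ]
135 [-40.1 -21.7  -2.4]
160 [-40.2 -21.4  -2.5]
185 [-39.7 -21.2  -2. ]
210 [-39.7 -21.   -2.3]
235 [-39.6 -20.7  -1.8]
260 [-40.2 -21.2  -2.7]
[ -1.62924558 274.17655068]
```

The strip is parallel to the fence and flush (near edge -40, uniform along its length). Next I go down beside the knob.

Request:
{"api": "apply_moves", "payload": {
  "claw": [-1,-1,-1,-1,-1],
  "travel": [
    [0,0,0.04],
    [0,0,0.08],
    [0,0,0.12],
    [0,0,0.1435],
    [0,0,0.1435]
  ],
  "turn": [
    [0,0,0],
    [0,0,0],
    [0,0,0],
    [0,0,0],
    [0,0,0]
  ]
}}

```text
t: 10.83
tcp_pos: [0.652, 0.2207, 0.0323]
tool_rot: [0.692, 0.722, -0.005, -0.003]
force: [-0.9, 0.5, 0.4]
finger_gap: 0.001
gripper_force: 0.0
```

Request:
{"api": "apply_moves", "payload": {
  "claw": [-1,-1,-1,-1,-1],
  "travel": [
    [0,0,0],
    [0,-0.003,0],
    [0,-0.006,0],
    [0,-0.009,0],
    [0,-0.009,0]
  ],
  "turn": [
    [0,0,0],
    [0,0,0],
    [0,0,0],
    [0,0,0],
    [0,0,0]
  ]
}}

```text
t: 11.25
tcp_pos: [0.6493, 0.2237, 0.0399]
tool_rot: [0.691, 0.723, 0.001, 0.0]
force: [1.0, 0.0, -0.2]
finger_gap: 0.002
gripper_force: 0.0
```

Run:
```python
from h import *
s=manip.sense(); print(s['t'],s['tcp_pos'],s['force'],s['ft_torque'])
a=save("side","side7",(160,70,330,230),2.5); b=save("scene","scene7",(190,170,340,310),2.7)
A,B=cv2.imread('pics/side7.png')[:375],cv2.imread('pics/scene7.png')[:375]
cv2.imwrite('pics/ab7.png',np.hstack([A,B])[:,:800])
```

```text
11.25 [0.64930724 0.2236996  0.03991409] [ 1.00924763  0.01471026 -0.23567846] [ 0.04925215 -0.05978665  0.03281934]
```

View pics/ab7.png

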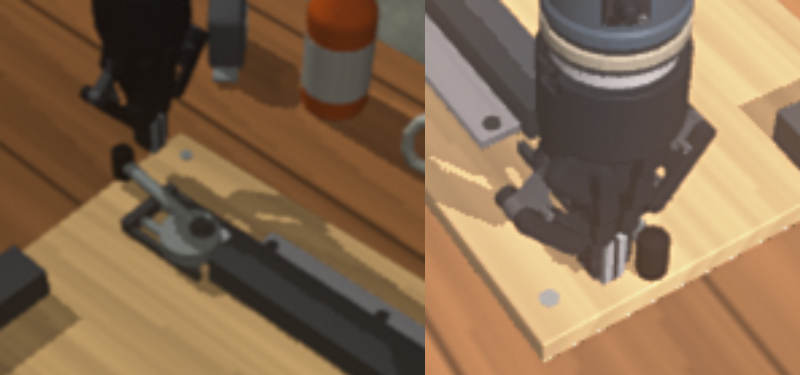

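The closed fingertips (right pane (612,265)) stand on the far side of the knob (652,253), a few mm off. I generate the arc waypoints about the bolt.

```bash
cat > cam.py <<'E'
import numpy as np
B=np.array([608.5,122.6]); 
def pose(c,d):   # cam angle rad, d pad offset mm
    ps=np.radians(92.6)-.2+c; l=np.array([np.cos(ps),np.sin(ps)]); t=np.array([-l[1],l[0]])
    return B+105*l-d*t, max(2.7,np.degrees(ps)-90)
def rows(p0,yaw0,cs,d=20):
    a=np.radians(yaw0); ty=np.array([np.cos(a),np.sin(a)]); tx=np.array([-ty[1],ty[0]])
    for c in cs:
        p,y=pose(c,d); e=p-p0; print(c,'[%.4f, %.4f, 0] turn %.4f'%(e@tx/800,e@ty/800,(yaw0-y)/180),p.round(1),round(y,1))
E
python3 -c "
from cam import *
rows(np.array([649.3,223.7]),2.7,[0.03,.1,.18,.26,.32])
p,y=pose(.32,20);rows(p,y,[.37,.42,.47,.52,.57])"
```

```text
0.03 [0.0012, -0.0098, 0] turn 0.0000 [641.4 224.3] 2.7
0.1 [0.0042, -0.0187, 0] turn 0.0000 [634.2 226.4] 2.7
0.18 [0.0068, -0.0290, 0] turn 0.0000 [625.8 228.1] 2.7
0.26 [0.0087, -0.0396, 0] turn -0.0185 [617.3 229.1] 6.0
0.32 [0.0095, -0.0476, 0] turn -0.0376 [610.9 229.5] 9.5
0.37 [0.0011, -0.0066, 0] turn -0.0159 [605.6 229.4] 12.3
0.42 [0.0018, -0.0132, 0] turn -0.0318 [600.3 229.2] 15.2
0.47 [0.0023, -0.0199, 0] turn -0.0477 [594.9 228.6] 18.1
0.52 [0.0024, -0.0266, 0] turn -0.0637 [589.7 227.8] 20.9
0.57 [0.0021, -0.0332, 0] turn -0.0796 [584.4 226.7] 23.8
```

Request:
{"api": "apply_moves", "payload": {
  "claw": [-1,-1,-1,-1,-1],
  "travel": [
    [0.0012,-0.0098,0.0035],
    [0.0042,-0.0187,0.0035],
    [0.0055,-0.024,0.0035],
    [0.0068,-0.029,0.0035],
    [0.0068,-0.029,0.0035]
  ],
  "turn": [
    [0,0,0],
    [0,0,0],
    [0,0,0],
    [0,0,0],
    [0,0,0]
  ]
}}

```text
t: 11.77
tcp_pos: [0.6247, 0.2282, 0.0355]
tool_rot: [0.69, 0.723, -0.0, -0.0]
force: [1.6, -0.5, 0.8]
finger_gap: -0.002
gripper_force: 0.3
```

```bash
cat > st.py <<'E'
from h import *
import sys
s=manip.sense(); p=s['tcp_pos']*1000; q=s['tool_rot']
print(s['t'],p.round(1),'F',s['force'].round(2),'T',s['ft_torque'].round(2),'yaw',round(2*np.degrees(np.arctan2(q[1],q[0]))-90,2))
def knob():
    out=[]
    for n in ["scene","side"]:
        d=manip.snapshot(n); D=d["depth"]; K,R,t=d["intrinsics"],d["R"],d["t"]
        v,u=np.mgrid[:384,:512]
        W=((np.stack([(u-K[0,2])/K[0,0]*D,(v-K[1,2])/K[1,1]*D,D],-1).reshape(-1,3)-t)@R).reshape(384,512,3)
        V=d["pixels"].max(2).astype(int); B=np.array([.6085,.1226]); r=np.hypot(W[...,0]-B[0],W[...,1]-B[1])
        m=(D>0)&(abs(W[...,2]-.054)<.004)&(V<80)&(abs(r-.105)<.02)&(W[...,0]<p[0]/1000)
        if m.sum()>10:
            k=np.median(W[m],0)[:2]-B; out.append((n,int(m.sum()),round(np.hypot(*k)*1000,1),'cam',round(np.arctan2(k[1],k[0])-np.radians(92.6)+.2,3)))
    return out
print(knob())
E
python3 st.py
```

```text
11.7667 [624.7 228.2  35.5] F [ 1.64 -0.55  0.75] T [-0.02 -0.09  0.  ] yaw 2.67
[('scene', 17, np.float64(109.8), 'cam', np.float64(0.244)), ('side', 80, np.float64(101.4), 'cam', np.float64(0.203))]
```

```bash
python3 -c "
from cam import *
rows(np.array([624.8,228.1]),2.7,[.24,.29,.34,.38],17)
p,y=pose(.38,17);rows(p,y,[.42,.46,.50],17)"
```

```text
0.24 [0.0012, -0.0103, 0] turn -0.0122 [616.5 228.7] 4.9
0.29 [0.0018, -0.0170, 0] turn -0.0281 [611.2 228.9] 7.8
0.34 [0.0022, -0.0236, 0] turn -0.0440 [605.9 228.9] 10.6
0.38 [0.0022, -0.0289, 0] turn -0.0567 [601.6 228.7] 12.9
0.42 [0.0007, -0.0053, 0] turn -0.0127 [597.4 228.4] 15.2
0.46 [0.0013, -0.0106, 0] turn -0.0255 [593.1 227.9] 17.5
0.5 [0.0016, -0.0159, 0] turn -0.0382 [588.9 227.2] 19.8
```

Request:
{"api": "apply_moves", "payload": {
  "claw": [-1,-1,-1,-1,-1],
  "travel": [
    [0.0012,-0.0103,0],
    [0.0018,-0.017,0],
    [0.0022,-0.0236,0],
    [0.0022,-0.0289,0],
    [0.0022,-0.0289,0]
  ],
  "turn": [
    [0,0,-0.0122],
    [0,0,-0.0281],
    [0,0,-0.044],
    [0,0,-0.0567],
    [0,0,-0.0567]
  ]
}}

```text
t: 12.28
tcp_pos: [0.6022, 0.2288, 0.0354]
tool_rot: [0.623, 0.782, -0.0, -0.0]
force: [1.1, -0.7, -1.0]
finger_gap: -0.001
gripper_force: 0.4
```

Request:
{"api": "apply_moves", "payload": {
  "claw": [-1,-1,-1,-1,-1],
  "travel": [
    [0.0004,-0.0026,0],
    [0.0007,-0.0053,0],
    [0.001,-0.008,0],
    [0.0013,-0.0106,0],
    [0.0013,-0.0106,0]
  ],
  "turn": [
    [0,0,-0.0064],
    [0,0,-0.0127],
    [0,0,-0.019],
    [0,0,-0.0255],
    [0,0,-0.0255]
  ]
}}

```text
t: 12.7
tcp_pos: [0.5937, 0.2278, 0.0354]
tool_rot: [0.591, 0.806, -0.0, -0.0]
force: [1.2, 0.6, -0.3]
finger_gap: 0.002
gripper_force: 0.8
```

```bash
python3 st.py;  python3 -c "
from cam import *
p,y=pose(.46,17);rows(p,y,[.48,.50,.52,.54],17)
p,y=pose(.54,17);rows(p,y,[.56,.58,.60,.62],17)
p,y=pose(.62,17);rows(p,y,[.64,.66,.68,.70],17)"
```

```text
12.7 [593.7 227.8  35.4] F [ 1.18  0.6  -0.28] T [ 0.07 -0.25  0.02] yaw 17.48
[('scene', 25, np.float64(110.4), 'cam', np.float64(0.493)), ('side', 83, np.float64(102.6), 'cam', np.float64(0.507))]
0.48 [0.0004, -0.0026, 0] turn -0.0064 [591.  227.5] 18.6
0.5 [0.0007, -0.0053, 0] turn -0.0127 [588.9 227.2] 19.8
0.52 [0.0010, -0.0079, 0] turn -0.0191 [586.9 226.7] 20.9
0.54 [0.0013, -0.0106, 0] turn -0.0255 [584.8 226.3] 22.1
0.56 [0.0004, -0.0026, 0] turn -0.0064 [582.7 225.8] 23.2
0.58 [0.0007, -0.0053, 0] turn -0.0127 [580.7 225.3] 24.4
0.6 [0.0010, -0.0079, 0] turn -0.0191 [578.6 224.7] 25.5
0.62 [0.0013, -0.0106, 0] turn -0.0255 [576.6 224.1] 26.7
0.64 [0.0004, -0.0026, 0] turn -0.0064 [574.5 223.4] 27.8
0.66 [0.0007, -0.0053, 0] turn -0.0127 [572.5 222.7] 29.0
0.68 [0.0010, -0.0079, 0] turn -0.0191 [570.5 222. ] 30.1
0.7 [0.0013, -0.0106, 0] turn -0.0255 [568.6 221.2] 31.2
```

Request:
{"api": "apply_moves", "payload": {
  "claw": [-1,-1,-1,-1,-1],
  "travel": [
    [0.0004,-0.0026,0],
    [0.0007,-0.0053,0],
    [0.001,-0.0079,0],
    [0.0013,-0.0106,0],
    [0.0013,-0.0106,0]
  ],
  "turn": [
    [0,0,-0.0064],
    [0,0,-0.0127],
    [0,0,-0.0191],
    [0,0,-0.0255],
    [0,0,-0.0255]
  ]
}}

```text
t: 13.22
tcp_pos: [0.5853, 0.2265, 0.0355]
tool_rot: [0.559, 0.829, 0.0, -0.0]
force: [1.1, 1.3, -1.3]
finger_gap: -0.001
gripper_force: 1.1
```

```bash
python3 st.py
```

```text
13.2167 [585.3 226.5  35.5] F [ 1.07  1.27 -1.29] T [ 0.33 -0.25  0.02] yaw 22.08
[('scene', 20, np.float64(111.4), 'cam', np.float64(0.573)), ('side', 86, np.float64(103.2), 'cam', np.float64(0.583))]
```

Request:
{"api": "apply_moves", "payload": {
  "claw": [-1,-1,-1,-1,-1],
  "travel": [
    [0.0004,-0.0026,0],
    [0.0007,-0.0053,0],
    [0.001,-0.0079,0],
    [0.0013,-0.0106,0],
    [0.0013,-0.0106,0]
  ],
  "turn": [
    [0,0,-0.0064],
    [0,0,-0.0127],
    [0,0,-0.0191],
    [0,0,-0.0255],
    [0,0,-0.0255]
  ]
}}

```text
t: 13.73
tcp_pos: [0.5773, 0.2245, 0.0355]
tool_rot: [0.525, 0.851, 0.0, 0.0]
force: [2.7, 3.8, -1.2]
finger_gap: -0.0
gripper_force: 1.9
```

```bash
python3 st.py
```

```text
13.7333 [577.3 224.5  35.5] F [ 2.7   3.76 -1.21] T [ 0.61 -0.44  0.02] yaw 26.68
[('scene', 12, np.float64(112.0), 'cam', np.float64(0.642)), ('side', 84, np.float64(104.0), 'cam', np.float64(0.663))]
```

Resistance is rising (1.5 to 4.1 N tangential), so the rim has met the toe near 0.58 to 0.6. I go on in smaller steps.

Request:
{"api": "apply_moves", "payload": {
  "claw": [-1,-1,-1,-1,-1],
  "travel": [
    [0.0002,-0.0013,0],
    [0.0004,-0.0026,0],
    [0.0005,-0.004,0],
    [0.0007,-0.0053,0],
    [0.0007,-0.0053,0]
  ],
  "turn": [
    [0,0,-0.0032],
    [0,0,-0.0064],
    [0,0,-0.0095],
    [0,0,-0.0127],
    [0,0,-0.0127]
  ]
}}

```text
t: 14.25
tcp_pos: [0.5739, 0.2232, 0.0356]
tool_rot: [0.508, 0.861, 0.001, 0.0]
force: [3.2, 6.1, -1.7]
finger_gap: -0.002
gripper_force: 2.5
```

```bash
python3 st.py
```

```text
14.25 [573.9 223.2  35.6] F [ 3.22  6.09 -1.75] T [ 0.88 -0.44 -0.07] yaw 28.91
[('side', 83, np.float64(104.3), 'cam', np.float64(0.696))]
```

Tangential resistance is now 5.8 N against a free drag of about 1.7 N, so the cam bites. I back away and rise.

Request:
{"api": "apply_moves", "payload": {
  "claw": [-1,-1,-1,-1,-1],
  "travel": [
    [0,0.006,0],
    [0,0.015,0],
    [0,0.025,0],
    [0,0.025,0],
    [0,0.025,0]
  ],
  "turn": [
    [0,0,0],
    [0,0,0],
    [0,0,0],
    [0,0,0],
    [0,0,0]
  ]
}}

```text
t: 14.77
tcp_pos: [0.5912, 0.2322, 0.0353]
tool_rot: [0.508, 0.861, -0.0, -0.0]
force: [-0.8, 0.9, -0.4]
finger_gap: 0.0
gripper_force: 0.0
```

Request:
{"api": "apply_moves", "payload": {
  "claw": [-1,-1,-1,-1,-1],
  "travel": [
    [0,0,-0.03],
    [0,0,-0.08],
    [0,0,-0.13],
    [0,0,-0.18],
    [0,0,-0.18]
  ],
  "turn": [
    [0,0,0],
    [0,0,0],
    [0,0,0],
    [0,0,0],
    [0,0,0]
  ]
}}

```text
t: 15.18
tcp_pos: [0.5957, 0.2332, 0.1882]
tool_rot: [0.508, 0.861, 0.005, 0.006]
force: [1.2, -0.7, 0.6]
finger_gap: -0.0
gripper_force: 0.0
```

```bash
python3 st.py
python3 - <<'E'
from h import *
save("side","side9",(160,90,390,280),1.7); save("scene","scene9",(130,100,340,290),1.7)
A,B=cv2.imread('pics/side9.png')[:320],cv2.imread('pics/scene9.png')[:320]
cv2.imwrite('pics/ab9.png',np.hstack([A,B]))
E
```

```text
15.1833 [595.7 233.2 188.2] F [ 1.16 -0.71  0.64] T [ 0.04 -0.02  0.03] yaw 28.91
[('side', 58, np.float64(104.9), 'cam', np.float64(0.727))]
```

View pics/ab9.png

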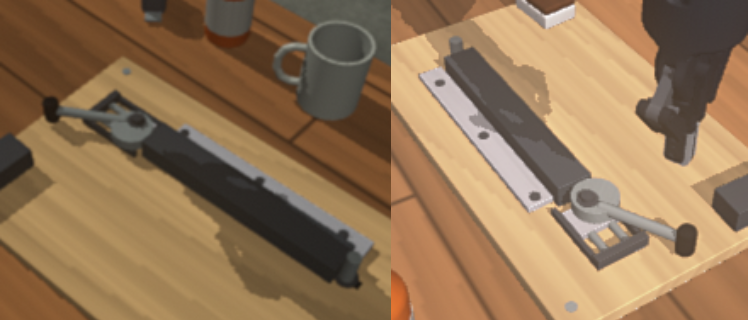

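The strip lies flush on the fence with its heel at the post (left pane (350,268)). The cam rim is on the toe (right pane (580,190)), the lever is turned, and the arm is clear, so I hand it in.

```bash
python3 -c "
from station import manip
print(manip.sign_off())"
```

```text
the job is handed in; nothing more can be done
None
```

I handed the job in at about 15 s; sign-off returned no verdict. By feel and camera, the strip's heel bore on the post while still slanted, it was swung flush along the fence, the cam then bit on the toe, and the arm is clear.

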